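# Shut the marked rinse-water valve under the sliding cover

## Robot

A 7-joint arm with a two-finger parallel gripper is mounted at the origin on the work surface. World frame = base frame: x ahead of the robot, y to its left, z up, the work surface at z = 0. Lengths are in m, angles in rad, forces in N, time in s.
With the tool pointing down it reaches from about 0.4 to 0.85 m from the base axis. Payload 10.4 kg.
Tool frame: the origin (TCP) lies between the finger pads; the fingertips stand 19 mm ahead of it and the grasp point (between the pads) is the TCP; z points along the fingers, y is the direction in which the jaws open and shut (so a half turn about z gives the same grasp; the last joint's range is limited). The gripper opens to 87 mm and grips with 3 to 60 N. Pads are 19 mm wide; open, the fingers measure 117 mm over their backs; the gripper's body (75 mm by 190 mm) begins 51 mm behind the grasp point.
Start: joints at [-1.363, 0.332, -0.065, 1.46, 0.022, 1.35, -0.088], TCP at [0.143, 0.608, 0.242] pointing down, gripper open.
Joint ranges: [-2.6, 2.6], [-0.5, 2.12], [-1.47, 1.34], [0.16, 2.42], [-1.27, 4.41], [0.06, 2.06], [-2.6, 2.6]. Speed limits (rad/s): [2.22, 2.22, 2.79, 2.79, 3.14, 3.14, 3.14].

## Interface

Orientations are given as [roll, pitch, yaw] about the fixed x, y, z axes, in that order (R = Rz(yaw) Ry(pitch) Rx(roll)).
In Python, from plant import bot, viewer, workorder gives the robot as it stands.
- The arm moves only by the tool servo_tool, never from a script. Its argument "plan" is a list that holds one entry, the list of rows, each a list of 7 numbers: the turn, a rotation vector about the tool's x, y, z in degrees, then the shift along the tool's x, y, z in cm, then the opening, from -1 (shut) to 1 (fully open). In form: [[[rx, ry, rz, x, y, z, gripper], ...]]. A call has 1 to 12 rows; each row is the pose to reach, as a shift and turn from the pose commanded when the call began, along the tool's axes at that moment; what a row does not reach only later rows make up. A row lasts 1/12 s, in which the tool goes at most 41.7 mm and 7.16 degrees, less where a joint would pass 70% of its speed; a pose out of reach is approached as far as the arm can. A call with a gripper value outside its range is refused whole. The fingers move at their own pace and stop on an object; the grip force is fixed at half the most. Time passes only in rows, so rows that repeat a pose let the fingers close. It gives the time, the measured TCP pose, the force and the opening at its end, in the units of the state.
- bot.read_state(): the state, without advancing time (a new reading comes with each control period).
- viewer.grab_frame(name): name is "side" or "top" or "wrist"; returns a dict with "image" (384x512x3 uint8, red, green, blue), "depth" (384x512 float32, m along the optical axis (not along the pixel's ray), 0 where there is no reading), "camera_matrix" (3x3 intrinsics, pixels), "world_from_camera" (4x4, takes a point from camera to world coordinates); the wrist camera has in their place "hand_eye" (4x4, takes a point from camera to tool coordinates, whose origin is the TCP and whose axes are the flange's). Camera axes: x right, y down, z forward; pixel columns grow to the right and rows downward; lengths in m; the calibration is good to about 2 mm. A picture is of the moment at which its call begins: read the wrist's pose just before it.
- workorder.sign_off(): hands the job in, once; it reports no verdict.
The state is a dict: "clock": time; "joint_positions": joint angles; "dq": joint speeds; "joint_efforts": joint torques, N m; "ee_pos": TCP position; "tcp_rot": TCP orientation; "contact_force": force on the tool from outside, world axes, zero at the start; "moment": the same for the moment, N m; "width": finger opening in m.
Only numpy, scipy, OpenCV 4.12 (cv2) and the standard library are available. Lean on these libraries where they do the work, as an engineer would, in place of code of your own. Each camera call takes 0.05 s, during which the arm holds its last target.

## Task

Push the wooden cover of the grey stopcock box all the way aside along its guides, so that the valves under it are uncovered, then push the marked valve handle (the one that ends in a round disc) fully shut, a quarter turn clockwise seen from above, square across its pipe. Push with the fingers; nothing needs gripping. Do not lift the cover, leave the plain handle as it is, leave the cover open, and leave everything else on the table where it stands.

Things in the scene. Friction and masses are not known exactly. Their poses are not given: they have to be found in the camera images.
- box: Grey stopcock box fixed to the table, 70 mm high, walls 8 mm; origin on the table. In its frame the outer faces are at x -139 and +154, y -150 and +150 mm. Its +y half is the open-topped valve bay, its -y half a solid deck where the cover is parked. Pipes reach 34 mm beyond its +y face, below 35 mm height. Turned up to 0.35 rad either way.
- bay (a point): Middle of the bay's mouth, at the rim (70 mm above the table). Inside, the bay spans x -131 to +146, y -2 to +142 mm in the box frame, floor 6 mm up. Two brass ball valves stand in it on pipes that run along the box's y, stems at x = -75 and +40 mm, y = +35 mm: which is the marked one varies.
- cover (a joint): Slide of the wooden cover along the box's guides: 0 = over the bay (fully closed), grows towards the box's -y, 0.150 m = the end stop, parked wholly on the deck. Starts at 0 to 0.012. Moves against about 3 N of friction and stays where it is left.
- ridge (a point): Middle of the ridge on the wooden cover, 90 mm above the table. Ridge: 120 mm along box x, 14 mm wide along box y, 81 to 99 mm above the table, on the middle of the plate. Plate: 279 (box x) x 150 (box y) x 10 mm, 71 to 81 mm above the table, 0.45 kg. It only rests in its guides: it could be lifted off, which is not wanted; it cannot turn.
- marked (a joint): Angle of the marked handle about its upright stem: 0 = open, handle points to the box's +y, along its pipe; grows clockwise seen from above, to 1.571 rad = shut at the end stop, handle points to the box's +x, across the pipe. Starts at 0.1 to 0.45. About 0.12 N m of friction; stays where it is left.
- marked_pivot (a point): The axis of the marked handle (the top of its stem), at half the handle's thickness, 50 mm above the table, at y = +35 mm in the box frame and x = -75 or +40 mm; hub radius 14 mm.
- marked_end (a point): Centre of the round disc (30 mm diameter, 12 mm thick) at the end of the marked handle, 66 mm from its axis, 50 mm above the table. Between hub and disc the handle is a dark steel bar 14 mm wide and 10 mm thick (45 to 55 mm above the table).
- plain_end (a point): Point 66 mm from the axis on the plain handle of the other valve, same bar, 78 mm long with a square end and no disc. Same swing and same starts as the marked one. To be left alone.
- plain_pivot (a point): The axis of the plain handle, 50 mm above the table, 115 mm from the marked one's axis along the box's x.
- inkstone: Dark inkstone slab, 120 x 85 x 25 mm, loose, beside the box; origin under its centre. Leave alone.
- paperweight: Dark wooden bar, 240 x 30 x 22 mm, loose, lying beyond the inkstone; origin under its centre. Leave alone.
- ink_bottle: Small jar of ink, 48 mm diameter, 75 mm high, loose; origin under its centre. Leave alone.
- seal: Upright stone seal, 26 x 26 x 60 mm, loose; origin under its centre. Leave alone.
- water_cup: Small white cup, 72 mm diameter, 55 mm high, loose; origin under its centre. Leave alone.

How it is judged:
By the outcome, as a careful person would: the job done as asked, in the order asked, and still so for the second after the job is handed in, with the robot touching nothing.
It also fails if it takes over 48 s, if anything falls off the work surface, if the arm or the gripper's body presses on something with over 40 N, if the wrist force passes 120 N, or if a joint passes its speed limit or range.

## Working session

There is one attempt and no reset: what is moved stays moved. The work goes in short steps, Python scripts to look and compute and a tool call to move; the robot and the scene stay as the last step left them, time stands still between calls to the robot, and variables do not carry over. Pictures are saved under pics/ and viewed, and the job is handed in when it is done.

Besides the shell and the picture viewer there is one more tool, called after "Request:" by a JSON object that holds its "op" and its "data". servo_tool: Moves the arm, as the interface text tells. Its arguments: {"type":"object","properties":{"plan":{"type":"array","items":{"type":"array","items":{"type":"array","items":{"type":"number"}}}}},"required":["plan"]}

```bash
ls; mkdir -p pics
python3 - <<'E'
from plant import bot, viewer, workorder
import cv2, numpy as np
s=bot.read_state()
for k,v in s.items(): print(k,np.round(v,4))
for n in ["top","side"]:
    f=viewer.grab_frame(n)
    cv2.imwrite(f"pics/{n}0.png",f["image"][:,:,::-1])
    np.savez(f"pics/{n}0.npz",**f)
    print(n,f["camera_matrix"],f["world_from_camera"].round(4))
E
```

```text
pics
clock 0.0
joint_positions [-1.3626  0.3329 -0.0647  1.4609  0.0216  1.3499 -0.0885]
dq [-0.0009  0.0001 -0.0008  0.0001 -0.0007 -0.0013 -0.0018]
joint_efforts [-2.00000e-04 -6.23263e+01  2.44000e-02 -3.89901e+01 -6.14000e-02
  3.97000e-02  2.00000e-04]
ee_pos [0.1429 0.6081 0.2408]
tcp_rot [-3.1402e+00  1.0000e-04  2.9108e+00]
contact_force [ 0.4177 -0.2856  0.0875]
moment [ 0.0301 -0.0062  0.0222]
width 0.0871
top [[482.60400297   0.         257.76610695]
 [  0.         482.60400297 195.38764196]
 [  0.           0.           1.        ]] [[ 0.0074 -0.9865  0.1635  0.3725]
 [-0.9996 -0.0115 -0.0242  0.0186]
 [ 0.0257 -0.1633 -0.9862  1.3578]
 [ 0.      0.      0.      1.    ]]
side [[445.2566133    0.         256.77471296]
 [  0.         445.2566133  193.01916628]
 [  0.           0.           1.        ]] [[ 0.9462 -0.2381  0.2193  0.3437]
 [-0.3236 -0.7093  0.6263 -0.6389]
 [ 0.0064 -0.6635 -0.7481  0.8611]
 [ 0.      0.      0.      1.    ]]
```

View pics/top0.png

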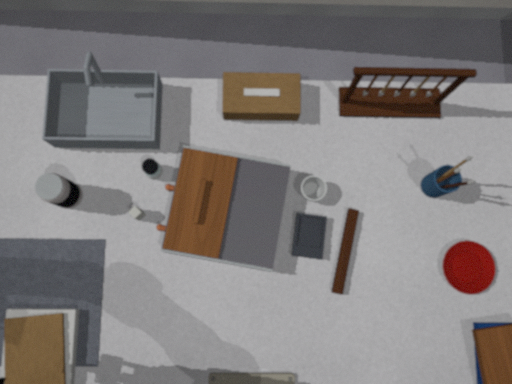

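View pics/side0.png

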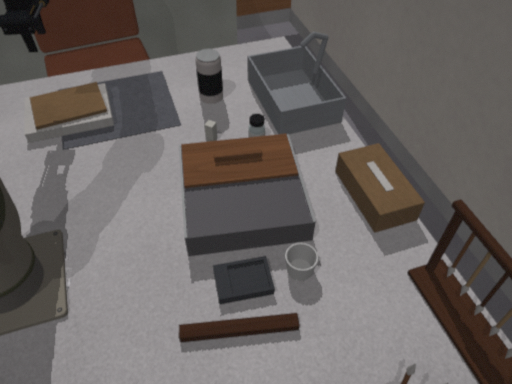

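```bash
cat > h.py <<'E'
import numpy as np, cv2
def load(p): return dict(np.load(p))
def cloud(f,T=None):
    K=f["camera_matrix"];d=f["depth"];T=f["world_from_camera"] if T is None else T
    v,u=np.mgrid[:d.shape[0],:d.shape[1]]
    P=np.stack([(u-K[0,2])/K[0,0]*d,(v-K[1,2])/K[1,1]*d,d,np.ones_like(d)],-1)@T.T
    P=P[...,:3].copy();P[d<=0]=np.nan
    return P
E
python3 - <<'E'
from h import *
f=load("pics/top0.npz");P=cloud(f);im=f["image"].astype(int)
z=P[...,2]
roi=np.zeros(z.shape,bool);roi[140:280,150:300]=1
m=roi&(z>0.058)&(z<0.11)
n,l,st,c=cv2.connectedComponentsWithStats(m.astype(np.uint8))
i=1+np.argmax(st[1:,4]);m=l==i
print(st[i])
pts=P[m][:,:2].astype(np.float32)
r=cv2.minAreaRect(pts*1000);print("all",r, cv2.boxPoints(r))
brown=m&(im[...,0]-im[...,2]>30)
r=cv2.minAreaRect(P[brown&(z<.088)][:,:2].astype(np.float32)*1000);print("brown",r,cv2.boxPoints(r))
rid=brown&(z>0.092)
r=cv2.minAreaRect(P[rid][:,:2].astype(np.float32)*1000);print("ridge",r, P[rid].mean(0))
print(np.percentile(z[brown],[5,25,50,75,95,99]), np.percentile(z[m&~brown],[5,25,50,75,95]))
print("table",np.nanmedian(z[150:280,380:420]))
E
```

```text
[  160   145   131   127 12065]
all ((554.1448974609375, 71.40269470214844), (300.65625, 294.78155517578125), 80.20530700683594) [[ 383.32898   -51.660347]
 [ 673.8137   -101.80807 ]
 [ 724.9608    194.46573 ]
 [ 434.47607   244.61346 ]]
brown ((566.0091552734375, 143.3311309814453), (154.8482666015625, 277.14996337890625), 80.22169494628906) [[416.2979   90.56686]
 [689.4215   43.49672]
 [715.7204  196.0954 ]
 [442.5968  243.16554]]
ridge ((565.2319946289062, 141.21981811523438), (14.581052780151367, 119.5209732055664), 80.27198791503906) [0.56473975 0.14114151 0.09769513]
[0.07661583 0.07937133 0.08113645 0.08306936 0.0875938  0.09960384] [0.06603632 0.06856639 0.07038571 0.07234244 0.07590211]
table 0.00026515010368366454
```

```bash
cat >> h.py <<'E'
from scipy.spatial.transform import Rotation as Ro
O=np.array([.5468,.0727]); TH=np.deg2rad(-9.8)
def b2w(x,y): # mm box -> world m
    c,s=np.cos(TH),np.sin(TH); return O+np.array([c*x-s*y,s*x+c*y])/1000
def w2b(p):
    c,s=np.cos(TH),np.sin(TH); d=(np.asarray(p)[...,:2]-O)*1000
    return np.stack([c*d[...,0]+s*d[...,1],-s*d[...,0]+c*d[...,1]],-1)
def rel(s,pos,yawdeg):
    R0=Ro.from_euler('xyz',s["tcp_rot"]);R1=Ro.from_euler('xyz',[np.pi,0,np.deg2rad(yawdeg)])
    t=(R0.inv()*R1).as_rotvec(degrees=True);d=R0.inv().apply(np.asarray(pos)-s["ee_pos"])*100
    return np.round(np.r_[t,d],2)
def show(s):
    print("t",round(float(s["clock"]),2),"pos",np.round(s["ee_pos"],4),"yaw",np.round(np.rad2deg(s["tcp_rot"]),1),"box",w2b(s["ee_pos"]).round(1),"F",np.round(s["contact_force"],1),"w",round(float(s["width"]),4))
E
python3 - <<'E'
from h import *
from plant import bot
s=bot.read_state();show(s)
print(rel(s,[*b2w(7,108),.2],170.2))
P=cloud(load("pics/top0.npz"))
for a in [(.143,.608)]:
    for k in np.linspace(0,1,9):
        q=np.array(a)*(1-k)+b2w(7,108)*k
        m=np.linalg.norm(P[...,:2]-q,axis=-1)<.12
        print(q.round(3),np.nanmax(P[m][:,2]) if m.any() else None)
E
```

```text
t 0.1 pos [0.1429 0.6081 0.2408] yaw [-179.9    0.   166.8] box [-489.1  458.9] F [0.2 0.  0.5] w 0.0873
[ -0.07   0.    -3.42 -51.62 -32.06   4.13]
[0.143 0.608] 0.32439561919367343
[0.197 0.554] 0.32439561919367343
[0.25 0.5 ] 0.32439561919367343
[0.304 0.447] 0.052377304673823843
[0.358 0.393] 0.040290497422151184
[0.411 0.339] 0.08629781631994837
[0.465 0.285] 0.08860122706802542
[0.518 0.232] 0.10425995960806222
[0.572 0.178] 0.10560089001352879
```

Request:
{"op": "servo_tool", "data": {"plan": [[[0,0,-3.4,-51.6,-32.0,0,-1],[0,0,-3.4,-51.6,-32.0,0,-1],[0,0,-3.4,-51.6,-32.0,0,-1],[0,0,-3.4,-51.6,-32.0,0,-1],[0,0,-3.4,-51.6,-32.0,0,-1],[0,0,-3.4,-51.6,-32.0,0,-1],[0,0,-3.4,-51.6,-32.0,0,-1],[0,0,-3.4,-51.6,-32.0,0,-1],[0,0,-3.4,-51.6,-32.0,0,-1],[0,0,-3.4,-51.6,-32.0,0,-1],[0,0,-3.4,-51.6,-32.0,0,-1],[0,0,-3.4,-51.6,-32.0,0,-1]]]}}

```text
clock: 1.1
ee_pos: [0.4973, 0.2529, 0.2414]
tcp_rot: [3.142, -0.0, 2.97]
contact_force: [0.7, 0.7, -0.2]
width: 0.0147
```

Run:
```python
from h import *
from plant import bot
s=bot.read_state();show(s)
print(rel(s,[*b2w(7,108),.16],170.2))
```

```text
t 1.1 pos [0.4973 0.2529 0.2414] yaw [180.   -0.  170.2] box [-79.5 169.1] F [ 0.7  0.7 -0.2] w 0.0147
[ 0.   -0.01 -0.02 -8.65 -6.11  8.14]
```

Request:
{"op": "servo_tool", "data": {"plan": [[[0,0,0,-8.5,-6.0,4,-1],[0,0,0,-8.5,-6.0,8,-1],[0,0,0,-8.5,-6.0,8,-1],[0,0,0,-8.5,-6.0,8,-1],[0,0,0,-8.5,-6.0,8,-1],[0,0,0,-8.5,-6.0,8,-1],[0,0,0,-8.5,-6.0,8,-1]]]}}

```text
clock: 1.68
ee_pos: [0.5696, 0.183, 0.1628]
tcp_rot: [3.14, 0.001, 2.972]
contact_force: [0.5, -0.5, 0.9]
width: 0.0008
```

Run:
```python
from h import *
from plant import bot,viewer
s=bot.read_state();show(s)
print(rel(s,[*b2w(7,104),.106],170.2))
for n in ["side","wrist"]:
    f=viewer.grab_frame(n); cv2.imwrite(f"pics/{n}1.png",f["image"][:,:,::-1])
```

```text
t 1.68 pos [0.5696 0.183  0.1628] yaw [179.9   0.  170.3] box [  3.7 112.5] F [ 0.5 -0.5  0.9] w 0.0008
[ 0.1   0.04  0.09 -0.32 -0.86  5.68]
```

View pics/side1.png

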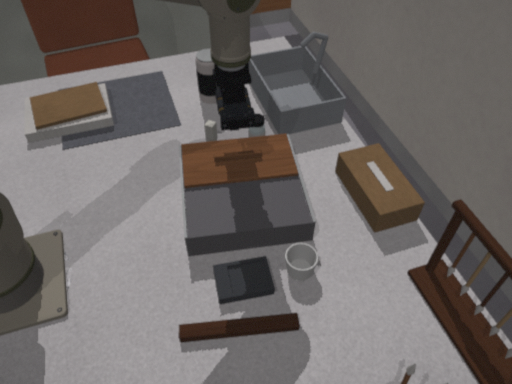

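View pics/wrist1.png

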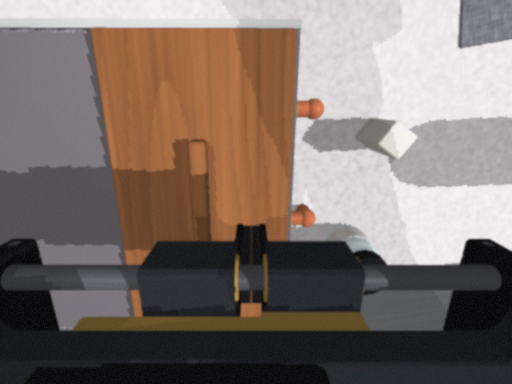

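Request:
{"op": "servo_tool", "data": {"plan": [[[0,0,0,-0.3,-0.6,2,-1],[0,0,0,-0.3,-0.6,4,-1],[0,0,0,-0.3,-0.6,5.6,-1],[0,0,0,-0.3,-0.6,5.6,-1],[0,0,0,-0.3,-0.6,5.6,-1]]]}}

```text
clock: 2.2
ee_pos: [0.5714, 0.1756, 0.1061]
tcp_rot: [3.141, -0.0, 2.971]
contact_force: [-0.3, -0.0, 0.0]
width: 0.0004
```

Run:
```python
from h import *
from plant import bot,viewer
s=bot.read_state();show(s)
print(rel(s,[*b2w(7,-60),.106],170.2))
for n in ["side","wrist"]:
    f=viewer.grab_frame(n); cv2.imwrite(f"pics/{n}2.png",f["image"][:,:,::-1])
```

```text
t 2.2 pos [0.5714 0.1756 0.1061] yaw [180.   -0.  170.3] box [  6.7 105.6] F [-0.3 -0.   0. ] w 0.0004
[ 1.000e-02 -2.000e-02  5.000e-02 -1.000e-02 -1.656e+01  0.000e+00]
```

View pics/side2.png

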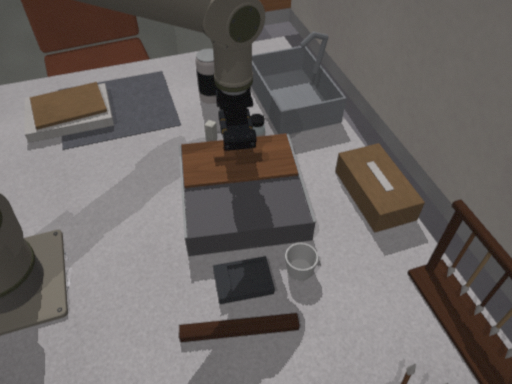

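Request:
{"op": "servo_tool", "data": {"plan": [[[0,0,0,0,-0.6,0,-1],[0,0,0,0,-1.2,0,-1],[0,0,0,0,-2.0,0,-1],[0,0,0,0,-3.0,0,-1],[0,0,0,0,-4.2,0,-1],[0,0,0,0,-5.4,0,-1],[0,0,0,0,-6.6,0,-1],[0,0,0,0,-7.8,0,-1],[0,0,0,0,-9.0,0,-1],[0,0,0,0,-10.2,0,-1],[0,0,0,0,-11.2,0,-1],[0,0,0,0,-12.0,0,-1]]]}}

```text
clock: 3.3
ee_pos: [0.551, 0.0549, 0.1055]
tcp_rot: [-3.141, -0.0, 2.969]
contact_force: [1.8, 2.7, 1.0]
width: 0.0005
```

Run:
```python
from h import *
from plant import bot,viewer
s=bot.read_state();show(s)
print(rel(s,[*b2w(7,-53),.106],170.2))
for n in ["side","wrist"]:
    f=viewer.grab_frame(n); cv2.imwrite(f"pics/{n}3.png",f["image"][:,:,::-1])
```

```text
t 3.3 pos [0.551  0.0549 0.1055] yaw [-180.    -0.   170.1] box [  7.2 -16.8] F [1.8 2.7 1. ] w 0.0005
[-0.01 -0.01 -0.07  0.02 -3.62 -0.05]
```

View pics/side3.png

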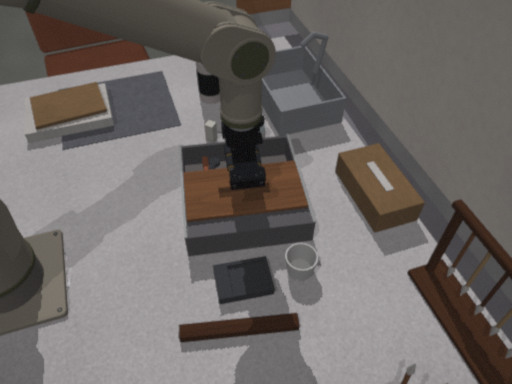

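View pics/wrist3.png

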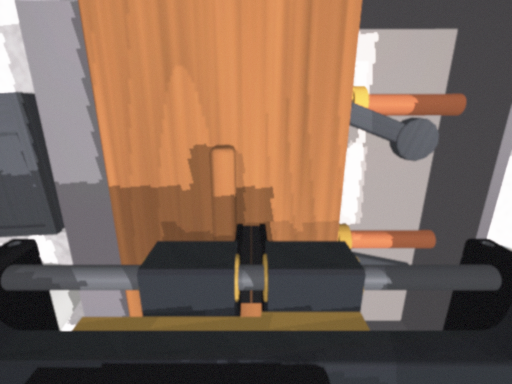

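Request:
{"op": "servo_tool", "data": {"plan": [[[0,0,0,0,-0.6,0,-1],[0,0,0,0,-1.2,0,-1],[0,0,0,0,-1.8,0,-1],[0,0,0,0,-2.3,0,-1],[0,0,0,0,-2.7,0,-1],[0,0,0,0,-3.0,0,-1],[0,0,0,0,-3.2,0,-1],[0,0,0,0,-3.4,0,-1],[0,0,0,0,-3.5,0,-1],[0,0,0,0,-3.5,0,-1]]]}}

```text
clock: 4.23
ee_pos: [0.5453, 0.0217, 0.1055]
tcp_rot: [-3.141, 0.0, 2.97]
contact_force: [-0.7, 0.6, -0.2]
width: 0.0005
```

Run:
```python
from h import *
from plant import bot,viewer
s=bot.read_state();show(s)
```

```text
t 4.23 pos [0.5453 0.0217 0.1055] yaw [-180.     0.   170.2] box [  7.2 -50.5] F [-0.7  0.6 -0.2] w 0.0005
```

Request:
{"op": "servo_tool", "data": {"plan": [[[0,0,0,0,-0.1,0,-1],[0,0,0,0,-0.2,0,-1],[0,0,0,0,-0.3,0,-1],[0,0,0,0,-0.4,0,-1],[0,0,0,0,-0.4,0,-1]]]}}

```text
clock: 4.65
ee_pos: [0.5447, 0.0177, 0.1056]
tcp_rot: [-3.142, 0.0, 2.97]
contact_force: [-0.2, 1.9, -1.5]
width: 0.0005
```

Run:
```python
from h import *
from plant import bot,viewer
s=bot.read_state();show(s)
```

```text
t 4.65 pos [0.5447 0.0177 0.1056] yaw [-180.     0.   170.2] box [  7.3 -54.5] F [-0.2  1.9 -1.5] w 0.0005
```

Request:
{"op": "servo_tool", "data": {"plan": [[[0,0,0,0,-0.1,0,-1],[0,0,0,0,-0.2,0,-1],[0,0,0,0,-0.3,0,-1]]]}}

```text
clock: 4.9
ee_pos: [0.5442, 0.015, 0.1056]
tcp_rot: [3.141, 0.0, 2.97]
contact_force: [0.3, 2.3, -1.5]
width: 0.0003
```

Run:
```python
from h import *
from plant import bot,viewer
s=bot.read_state();show(s)
f=viewer.grab_frame("top");np.savez("pics/top4.npz",**f);cv2.imwrite("pics/top4.png",f["image"][:,:,::-1])
P=cloud(f);im=f["image"].astype(int);z=P[...,2];b=w2b(P)
m=(z>.075)&(z<.088)&(im[...,0]-im[...,2]>30)&(abs(b[...,0])<145)&(abs(b[...,1])<160)
r=cv2.minAreaRect(b[m].astype(np.float32));print(r); print(np.percentile(b[m],[1,99],axis=0))
```

```text
t 4.9 pos [0.5442 0.015  0.1056] yaw [180.    0.  170.2] box [  7.3 -57.3] F [ 0.3  2.3 -1.5] w 0.0003
((6.7556610107421875, -73.4791259765625), (149.83155822753906, 276.1488952636719), 89.92166137695312)
[[-128.07203682 -147.86951353]
 [ 144.00697716    0.32916788]]
```

View pics/top4.png

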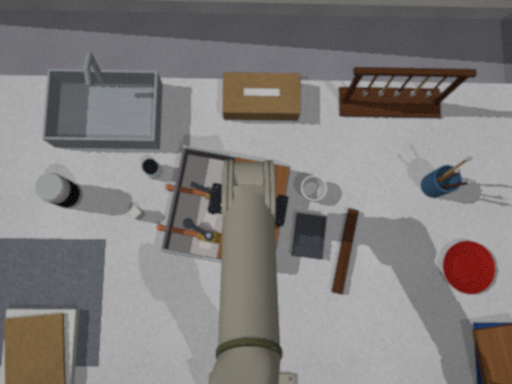

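Request:
{"op": "servo_tool", "data": {"plan": [[[0,0,0,0,-0.1,0,-1],[0,0,0,0,-0.2,0,-1],[0,0,0,0,-0.2,0,-1]]]}}

```text
clock: 5.2
ee_pos: [0.5439, 0.0132, 0.1056]
tcp_rot: [3.141, 0.0, 2.97]
contact_force: [1.1, 3.7, -1.8]
width: 0.0009
```

Run:
```python
from h import *
from plant import bot,viewer
s=bot.read_state();show(s)
```

```text
t 5.2 pos [0.5439 0.0132 0.1056] yaw [180.    0.  170.2] box [  7.3 -59.1] F [ 1.1  3.7 -1.8] w 0.0009
```

Request:
{"op": "servo_tool", "data": {"plan": [[[0,0,0,0,-0.1,0,-1],[0,0,0,0,-0.2,0,-1],[0,0,0,0,-0.2,0,-1]]]}}

```text
clock: 5.45
ee_pos: [0.5439, 0.013, 0.1056]
tcp_rot: [3.139, 0.001, 2.972]
contact_force: [2.2, 9.6, -1.5]
width: 0.0002
```

Run:
```python
from h import *
from plant import bot,viewer
s=bot.read_state();show(s)
```

```text
t 5.45 pos [0.5439 0.013  0.1056] yaw [179.9   0.  170.3] box [  7.3 -59.3] F [ 2.2  9.6 -1.5] w 0.0002
```

Request:
{"op": "servo_tool", "data": {"plan": [[[0,0,0,0,1,0,-1],[0,0,0,0,1.8,-1,-1],[0,0,0,0,2,-4,-1],[0,0,0,0,3.5,-8,-1],[0,0,0,0,5,-12,-1],[0,0,0,0,5,-12,-1],[0,0,0,0,5,-12,-1],[0,0,0,0,5,-12,-1]]]}}

```text
clock: 6.12
ee_pos: [0.5519, 0.0602, 0.2258]
tcp_rot: [-3.141, 0.0, 2.97]
contact_force: [1.1, -0.4, -1.0]
width: 0.0008
```

```bash
cat >> h.py <<'E'
def wristT(s,f):
    T=np.eye(4);T[:3,:3]=Ro.from_euler('xyz',s["tcp_rot"]).as_matrix();T[:3,3]=s["ee_pos"];return T@f["hand_eye"]
E
python3 - <<'E'
from h import *
from plant import bot,viewer
s=bot.read_state();show(s)
f=viewer.grab_frame("wrist"); np.savez("pics/w5.npz",T=wristT(s,f),**f);cv2.imwrite("pics/w5.png",f["image"][:,:,::-1])
P=cloud(f,wristT(s,f));b=w2b(P)
m=(P[...,2]>.04)&(P[...,2]<.068)
print(m.sum())
mm=(m*255).astype(np.uint8);cv2.imwrite("pics/w5m.png",mm)
E
```

```text
t 6.12 pos [0.5519 0.0602 0.2258] yaw [-180.     0.   170.2] box [  7.1 -11.4] F [ 1.1 -0.4 -1. ] w 0.0008
9005
```

View pics/w5.png

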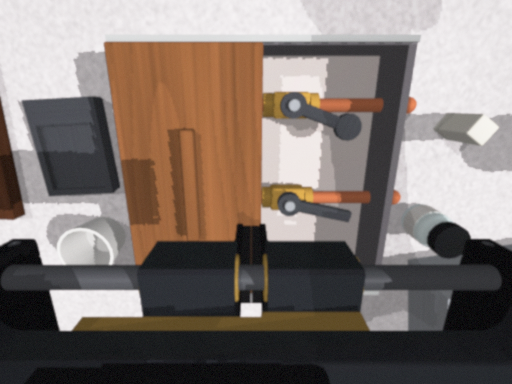

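View pics/w5m.png

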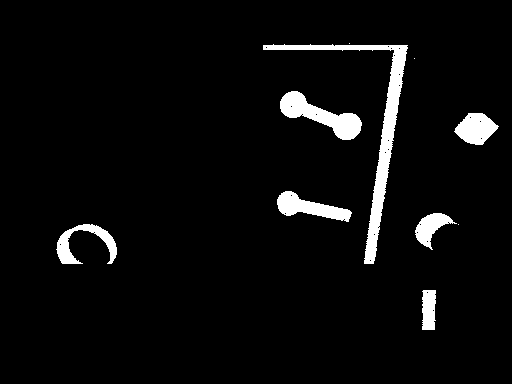

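Run:
```python
from h import *
f=load("pics/w5.npz");P=cloud(f,f["T"]);b=w2b(P);z=P[...,2]
m=(z>.04)&(z<.068)
n,l,st,c=cv2.connectedComponentsWithStats(m.astype(np.uint8))
for i in range(1,n):
    if 300<st[i,4]<6000: print(st[i],b[l==i].mean(0).round(1),z[l==i].mean().round(3))
for (u,v) in [(294,104),(347,126),(289,203),(345,215)]:
    k=(slice(v-3,v+4),slice(u-3,u+4)); print((u,v),np.nanmedian(b[k].reshape(-1,2),0).round(1),np.nanmedian(z[k]).round(4))
```

```text
[ 263   44  145  220 3254] [-44.8 126.4] 0.054
[ 280   91   82   49 1628] [-65.3  65. ] 0.056
[454 113  45  32 939] [-51.5 237.3] 0.056
[ 277  191   75   31 1089] [42.1 59.5] 0.055
[415 213  42  37 674] [ 69.5 213.2] 0.052
[ 56 224  61  40 909] [  93.5 -226.6] 0.05
[422 290  14  40 509] [193.  233.3] 0.054
(294, 104) [-77.2  34.6] 0.0603
(347, 126) [-54.   94.6] 0.0564
(289, 203) [34.7 33.8] 0.0602
(345, 215) [ 52.2 103.7] 0.0553
```

```bash
cat >> h.py <<'E'
def hp(phi_deg,gap,r=66,d=24.5,piv=(-76,35)):
    p=np.deg2rad(phi_deg);u=np.array([np.sin(p),np.cos(p)]);t=np.array([np.cos(p),-np.sin(p)])
    return np.array(piv)+r*u-(d+gap)*t
def hrel(s,phi,gap,z=.061,**k): return rel(s,[*b2w(*hp(phi,gap,**k)),z],170.2-phi)
E
python3 - <<'E'
from h import *
from plant import bot,viewer
s=bot.read_state();show(s)
print(hp(21,10),hrel(s,21,10,z=.14))
E
```

```text
t 6.17 pos [0.5515 0.0599 0.2249] yaw [-1.799e+02 -1.000e-01  1.701e+02] box [  6.8 -11.8] F [-0.3  0.  -1.2] w 0.0004
[-84.55624004 108.98000241] [-0.07 -0.06 20.95  9.14 12.08  8.48]
```

Request:
{"op": "servo_tool", "data": {"plan": [[[0,0,7,2.5,3.5,0,-1],[0,0,14,5.0,7.0,2,-1],[0,0,21,7.5,10.0,5,-1],[0,0,21,9.1,12.1,8,-1],[0,0,21,9.1,12.1,8.5,-1],[0,0,21,9.1,12.1,8.5,-1],[0,0,21,9.1,12.1,8.5,-1]]]}}

```text
clock: 6.75
ee_pos: [0.4815, 0.1946, 0.1387]
tcp_rot: [-3.138, -0.002, 2.605]
contact_force: [0.8, -0.2, 0.3]
width: 0.0006
```

Run:
```python
from h import *
from plant import bot,viewer
s=bot.read_state();show(s)
print(hrel(s,21,10))
for n in ["side","wrist"]:
    f=viewer.grab_frame(n); cv2.imwrite(f"pics/{n}6.png",f["image"][:,:,::-1])
```

```text
t 6.75 pos [0.4815 0.1946 0.1387] yaw [-1.798e+02 -1.000e-01  1.492e+02] box [-85.1 109. ] F [ 0.8 -0.2  0.3] w 0.0006
[-0.23 -0.1   0.05 -0.06  0.05  7.77]
```

View pics/wrist6.png

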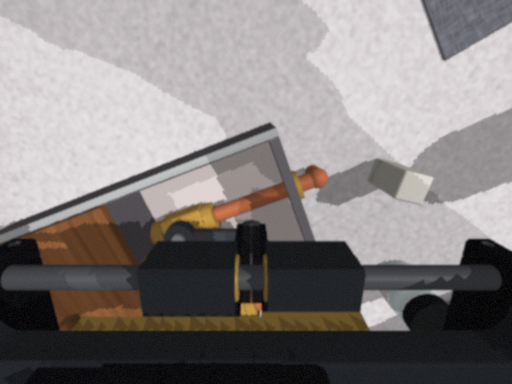

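View pics/side6.png

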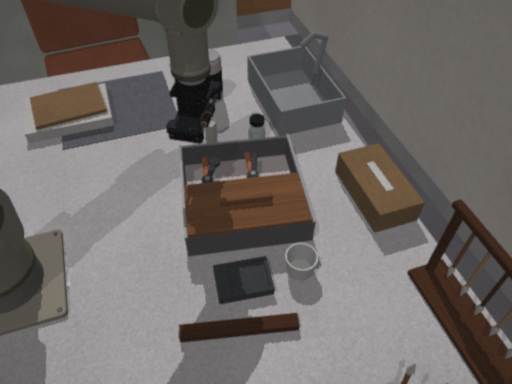

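Run:
```python
from h import *
from plant import bot,viewer
s=bot.read_state();f=viewer.grab_frame("wrist");K=f["camera_matrix"]
T=np.linalg.inv(f["hand_eye"])
for p in [(0,0,.019),(0,0,.0965),(.0095,.0095,.0965),(-.0095,-.0095,.0965)]:
    q=T@np.array([*p,1]);q=K@q[:3];print(p,(q[:2]/q[2]).round(0))
# expected handle hub and disc in image
W=np.linalg.inv(wristT(s,f))
for bx in [(-76,35),(-51.5,96)]:
    q=W@np.array([*b2w(*bx),.055,1]);q=K@q[:3];print(bx,(q[:2]/q[2]).round(0))
```

```text
(0, 0, 0.019) [251. 239.]
(0, 0, 0.0965) [251. 200.]
(0.0095, 0.0095, 0.0965) [262. 190.]
(-0.0095, -0.0095, 0.0965) [241. 210.]
(-76, 35) [179. 238.]
(-51.5, 96) [251. 239.]
```

Request:
{"op": "servo_tool", "data": {"plan": [[[0.2,0.1,0,0,0,2.5,-1],[0.2,0.1,0,0,0,5,-1],[0.2,0.1,0,0,0,7,-1],[0.2,0.1,0,0,0,7.8,-1],[0.2,0.1,0,0,0,7.8,-1],[0.2,0.1,0,0,0,7.8,-1]]]}}

```text
clock: 7.4
ee_pos: [0.4838, 0.1947, 0.0635]
tcp_rot: [-3.139, -0.001, 2.603]
contact_force: [0.2, -0.1, -0.7]
width: 0.0004
```

Run:
```python
from h import *
from plant import bot,viewer
s=bot.read_state();show(s)
for phi,g in [(21,5),(21,0),(25,0),(30,0),(35,0),(40,0),(45,0),(50,0),(55,0)]: print(phi,g,hrel(s,phi,g).tolist())
```

```text
t 7.4 pos [0.4838 0.1947 0.0635] yaw [-1.798e+02 -1.000e-01  1.491e+02] box [-82.9 109.5] F [ 0.2 -0.1 -0.7] w 0.0004
21 5 [-0.17, -0.07, -0.09, -0.36, -0.1, 0.24]
21 0 [-0.17, -0.07, -0.09, -0.86, -0.1, 0.24]
25 0 [-0.17, -0.06, 3.91, -1.33, 0.05, 0.24]
30 0 [-0.17, -0.06, 8.91, -1.92, 0.2, 0.24]
35 0 [-0.18, -0.05, 13.91, -2.53, 0.3, 0.24]
40 0 [-0.18, -0.04, 18.91, -3.14, 0.34, 0.24]
45 0 [-0.18, -0.03, 23.91, -3.76, 0.33, 0.24]
50 0 [-0.18, -0.02, 28.91, -4.37, 0.26, 0.24]
55 0 [-0.19, -0.02, 33.91, -4.97, 0.14, 0.24]
```

Request:
{"op": "servo_tool", "data": {"plan": [[[0,0,0,-0.4,-0.1,0.2,-1],[0,0,0,-0.9,-0.1,0.2,-1],[0,0,4,-1.3,0.05,0.2,-1],[0,0,6.5,-1.6,0.15,0.2,-1],[0,0,9,-1.9,0.2,0.2,-1],[0,0,11.5,-2.2,0.25,0.2,-1],[0,0,14,-2.5,0.3,0.2,-1],[0,0,16.5,-2.85,0.3,0.2,-1],[0,0,19,-3.15,0.35,0.2,-1]]]}}

```text
clock: 8.15
ee_pos: [0.5126, 0.1821, 0.0615]
tcp_rot: [-3.139, -0.001, 2.27]
contact_force: [-2.1, 0.9, 1.3]
width: 0.0004
```

Run:
```python
from h import *
from plant import bot,viewer
s=bot.read_state();show(s)
for phi,g in [(45,0),(50,0),(55,0),(60,0),(65,0),(70,0)]: print(phi,g,hrel(s,phi,g).tolist())
for n in ["side","wrist"]:
    f=viewer.grab_frame(n); cv2.imwrite(f"pics/{n}7.png",f["image"][:,:,::-1])
```

```text
t 8.15 pos [0.5126 0.1821 0.0615] yaw [-179.9   -0.   130.1] box [-52.4 102. ] F [-2.1  0.9  1.3] w 0.0004
45 0 [-0.14, -0.04, 4.85, -0.63, 0.14, 0.05]
50 0 [-0.15, -0.03, 9.85, -1.23, 0.27, 0.05]
55 0 [-0.15, -0.03, 14.85, -1.84, 0.36, 0.04]
60 0 [-0.15, -0.02, 19.85, -2.45, 0.39, 0.04]
65 0 [-0.15, -0.01, 24.85, -3.06, 0.37, 0.04]
70 0 [-0.15, -0.01, 29.85, -3.67, 0.3, 0.04]
```

View pics/wrist7.png

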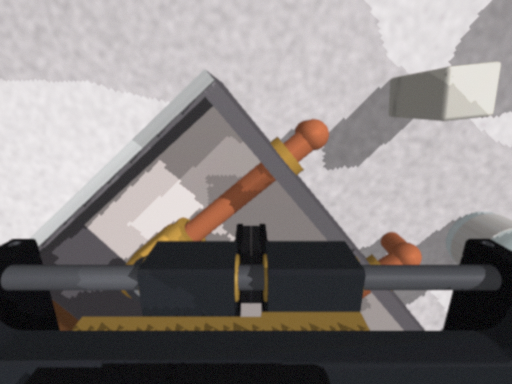

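View pics/side7.png

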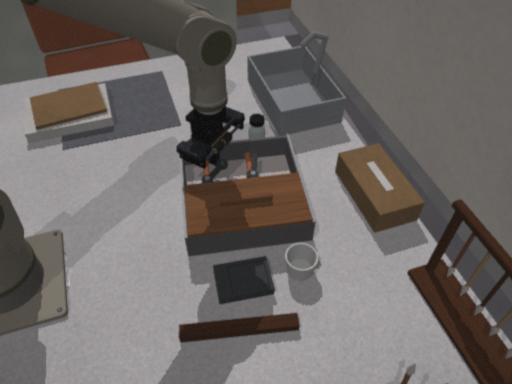

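Request:
{"op": "servo_tool", "data": {"plan": [[[0,0,2.5,-0.3,0.1,0,-1],[0,0,5,-0.6,0.15,0,-1],[0,0,7.5,-0.95,0.2,0,-1],[0,0,10,-1.25,0.25,0,-1],[0,0,12.5,-1.55,0.3,0,-1],[0,0,15,-1.85,0.35,0,-1],[0,0,17.5,-2.15,0.4,0,-1],[0,0,20,-2.45,0.4,0,-1],[0,0,22.5,-2.75,0.4,0,-1],[0,0,25,-3.05,0.35,0,-1],[0,0,27.5,-3.35,0.35,0,-1],[0,0,30,-3.65,0.3,0,-1]]]}}

```text
clock: 9.25
ee_pos: [0.5385, 0.1568, 0.0612]
tcp_rot: [-3.14, 0.0, 1.749]
contact_force: [0.5, 2.5, -0.3]
width: 0.0003
```

Run:
```python
from h import *
from plant import bot,viewer
s=bot.read_state();show(s)
for phi,g in [(75,0),(80,0),(85,0),(88,0),(90,0),(90,-2)]: print(phi,g,hrel(s,phi,g).tolist())
for n in ["side"]:
    f=viewer.grab_frame(n); cv2.imwrite(f"pics/{n}8.png",f["image"][:,:,::-1])
```

```text
t 9.25 pos [0.5385 0.1568 0.0612] yaw [-179.9    0.   100.2] box [-22.5  81.4] F [ 0.5  2.5 -0.3] w 0.0003
75 0 [-0.09, 0.03, 4.99, -0.67, 0.17, 0.02]
80 0 [-0.09, 0.03, 9.99, -1.27, 0.31, 0.02]
85 0 [-0.09, 0.03, 14.99, -1.87, 0.39, 0.02]
88 0 [-0.09, 0.04, 17.99, -2.24, 0.42, 0.02]
90 0 [-0.09, 0.04, 19.99, -2.49, 0.42, 0.02]
90 -2 [-0.09, 0.04, 19.99, -2.68, 0.36, 0.02]
```

View pics/side8.png

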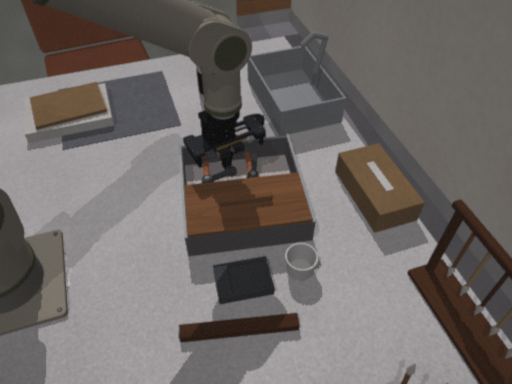

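Request:
{"op": "servo_tool", "data": {"plan": [[[0,0,2.5,-0.35,0.1,0,-1],[0,0,5,-0.65,0.15,0,-1],[0,0,7.5,-0.95,0.25,0,-1],[0,0,10,-1.25,0.3,0,-1],[0,0,12.5,-1.55,0.35,0,-1],[0,0,15,-1.85,0.4,0,-1],[0,0,17,-2.1,0.4,0,-1],[0,0,18,-2.25,0.4,0,-1],[0,0,18,-2.25,0.4,0,-1]]]}}

```text
clock: 10.05
ee_pos: [0.5464, 0.1346, 0.0611]
tcp_rot: [-3.14, 0.002, 1.435]
contact_force: [1.6, 1.3, -0.1]
width: 0.0005
```

Run:
```python
from h import *
from plant import bot,viewer
s=bot.read_state();show(s)
for phi,g in [(90,0),(90,-2),(90,-4)]: print(phi,g,hrel(s,phi,g).tolist())
```

```text
t 10.05 pos [0.5464 0.1346 0.0611] yaw [-1.799e+02  1.000e-01  8.220e+01] box [-10.9  60.9] F [ 1.6  1.3 -0.1] w 0.0005
90 0 [-0.07, 0.09, 2.02, -0.14, 0.09, 0.01]
90 -2 [-0.07, 0.09, 2.02, -0.34, 0.08, 0.01]
90 -4 [-0.07, 0.09, 2.02, -0.54, 0.07, 0.01]
```

Request:
{"op": "servo_tool", "data": {"plan": [[[0,0,1,-0.1,0.05,0,-1],[0,0,2,-0.2,0.1,0,-1],[0,0,2,-0.3,0.1,0,-1],[0,0,2,-0.3,0.1,0,-1]]]}}

```text
clock: 10.38
ee_pos: [0.5467, 0.1331, 0.061]
tcp_rot: [-3.14, 0.0, 1.4]
contact_force: [4.5, 5.5, 2.6]
width: 0.0007
```

Run:
```python
from h import *
from plant import bot,viewer
s=bot.read_state();show(s)
```

```text
t 10.38 pos [0.5467 0.1331 0.061 ] yaw [-179.9    0.    80.2] box [-10.4  59.5] F [4.5 5.5 2.6] w 0.0007
```

Request:
{"op": "servo_tool", "data": {"plan": [[[0,0,0,-0.1,0,0,-1],[0,0,0,-0.2,0,0,-1],[0,0,0,-0.2,0,0,-1]]]}}

```text
clock: 10.63
ee_pos: [0.5466, 0.1328, 0.0611]
tcp_rot: [-3.14, -0.002, 1.402]
contact_force: [4.8, 12.2, -0.8]
width: 0.0003
```

Run:
```python
from h import *
from plant import bot,viewer
s=bot.read_state();show(s)
f=viewer.grab_frame("side"); cv2.imwrite(f"pics/side9.png",f["image"][:,:,::-1])
```

```text
t 10.63 pos [0.5466 0.1328 0.0611] yaw [-1.799e+02 -1.000e-01  8.030e+01] box [-10.4  59.2] F [ 4.8 12.2 -0.8] w 0.0003
```

View pics/side9.png

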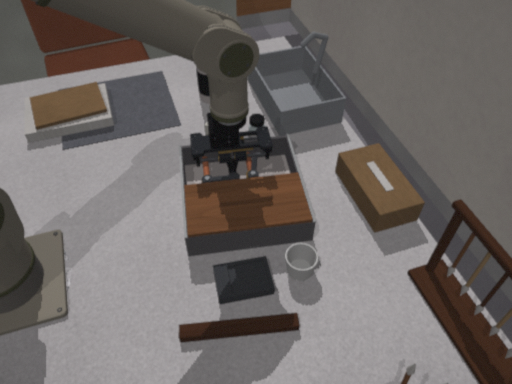

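Request:
{"op": "servo_tool", "data": {"plan": [[[0,0,0,1,0,0,-1],[0,0,0,1.5,0,-0.5,-1],[0,0,0,1.5,0,-4,-1],[0,0,0,1.5,0,-8,-1],[0,0,0,1,-0.5,-12,-1],[0,0,0,-1,-2,-16,-1],[0,0,-7,-3,-4,-18,-1],[0,0,-14,-6,-6,-19,-1],[0,0,-21,-9,-8,-19,-1],[0,0,-28,-9,-8,-19,-1],[0,0,-28,-9,-8,-19,-1]]]}}

```text
clock: 11.6
ee_pos: [0.4512, 0.0535, 0.2515]
tcp_rot: [-3.138, -0.001, 1.892]
contact_force: [0.3, 1.0, 0.9]
width: 0.0003
```

Run:
```python
from h import *
from plant import bot,viewer
s=bot.read_state();show(s)
f=viewer.grab_frame("wrist"); np.savez("pics/w10.npz",T=wristT(s,f),**f);cv2.imwrite("pics/w10.png",f["image"][:,:,::-1])
f=viewer.grab_frame("top"); np.savez("pics/top10.npz",**f);cv2.imwrite("pics/top10.png",f["image"][:,:,::-1])
```

```text
t 11.6 pos [0.4512 0.0535 0.2515] yaw [-179.8   -0.   108.4] box [-90.9 -35.2] F [0.3 1.  0.9] w 0.0003
```

View pics/w10.png

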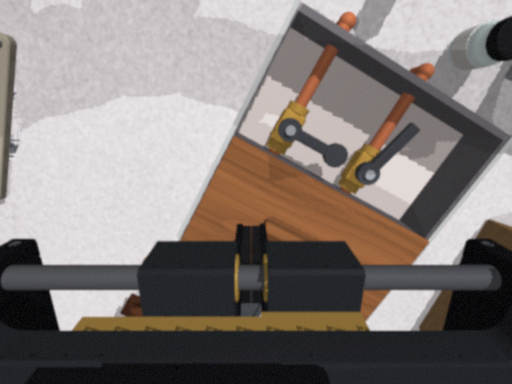

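View pics/top10.png

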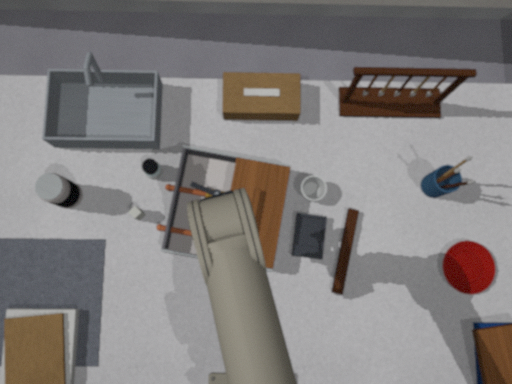

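Run:
```python
from h import *
f=load("pics/w10.npz");P=cloud(f,f["T"]);b=w2b(P);z=P[...,2]
m=(z>.045)&(z<.066)&(b[...,0]>-125)&(b[...,0]<140)&(b[...,1]>5)&(b[...,1]<125)
n,l,st,c=cv2.connectedComponentsWithStats(m.astype(np.uint8))
for i in range(1,n):
    if st[i,4]>300:
        q=b[l==i].astype(np.float32);r=cv2.fitLine(q,cv2.DIST_HUBER,0,.01,.01).ravel()
        print(st[i],q.mean(0),"phi",np.rad2deg(np.arctan2(r[0],r[1])),q.min(0),q.max(0))
im=f["image"].astype(int)
br=(z>.072)&(z<.088)&(im[...,0]-im[...,2]>30)
# cover +y edge near x in -100..130
e=b[br]; e=e[(e[:,1]>-40)&(e[:,1]<20)]
print("cover edge y", [np.percentile(e[(e[:,0]>a)&(e[:,0]<a+30)][:,1],99).round(1) for a in range(-110,110,30)])
g=load("pics/top10.npz");P=cloud(g);b=w2b(P);im=g["image"].astype(int);z=P[...,2]
br=(z>.075)&(z<.088)&(im[...,0]-im[...,2]>30)&(abs(b[...,0])<150)&(abs(b[...,1])<170)
print(np.percentile(b[br],[1,99],axis=0))
# compare loose objects before/after
a=load("pics/top0.npz");P0=cloud(a)
d=(P[...,2]-P0[...,2]);
for nm,(u,v) in dict(ink=(309,236),pw=(345,252),cup=(313,188),seal=(137,211),bottle=(150,167)).items():
    k=(slice(v-40 if nm=='pw' else v-18,v+40 if nm=='pw' else v+18),slice(u-18,u+18))
    print(nm,np.abs(g["image"][k].astype(int)-a["image"][k]).mean().round(1),(np.abs(d[k])>.012).sum())
```

```text
[ 278  117   70   50 1276] [-44.4955   35.19622] phi 90.0493 [-90.85537   20.361519] [ 2.8420813 49.649513 ]
[ 354  122   66   63 1179] [42.168907 62.742897] phi 13.03072 [23.739668 21.536995] [ 61.033936 111.86561 ]
cover edge y [np.float64(0.0), np.float64(0.1), np.float64(0.1), np.float64(0.0), np.float64(0.1), np.float64(0.0), np.float64(0.0), np.float64(0.0)]
[[-120.759915   -149.01409328]
 [ 143.14016393   -3.78047023]]
ink 5.4 4
pw 16.2 5
cup 2.9 3
seal 2.5 1
bottle 6.9 5
```

Run:
```python
from plant import bot,workorder
print(workorder.sign_off(), bot.read_state()["clock"])
```

```text
the job is handed in; nothing more can be done
the job is handed in; nothing more can be done
```

The cover is parked fully open on the deck and the marked valve is shut. I handed the job in at about 12 s of the 48 s allowed.

**What I did**
- **Cover:** I pushed the ridge along the guides with the closed fingers until it met the end stop. There the force rose to about 10 N with no further movement.
- **Marked valve:** It was the one at x = -75 mm. I swept its disc clockwise until it met its stop, at about 13 N. Then I backed the fingers off and raised them clear.

**Last checks, from the cameras**
- The marked handle is at 90.0°.
- The cover's near edge is at box y = 0.0 to 0.1 mm, which is wholly on the deck.
- The plain handle reads 13.0°. An earlier rough reading was about 14°, so the two agree within measuring error.
- The depth pictures show the inkstone, paperweight, cup, seal and ink bottle where they were. The colour around the paperweight changed somewhat; I put that down to the arm's shadow, since its depth did not change.
- Nothing was in contact with the robot at hand-in.

No check failed. One small disagreement: the wrist camera first put the marked valve's hub about 2 mm off its stated x, which is within calibration. The final read-out after sign-off only repeated the hand-in message, so I have no exact closing time from it.

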